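Fetch the stage clamp that matches the sample

TASK

On the bench of the microscope room a sample board lies in front of the bin tray, with one stage clamp screwed to it as the sample. Take the loose clamp of the same shape out of the bins and set it down, without dropping it, flat on that board with its knob in the middle of the empty white square, and let go. The other board, put away on the grey mat on the right, is not in use.

Things in the scene. Friction and masses are not known exactly. Their poses are not given: they have to be found in the camera images.
- fork_clamp: Loose fork-shaped aluminium clamp, 72 x 46 mm, 8 mm thick, 85 g: 46 mm wide block, two 12 mm wide prongs to x = 43 mm. Upright steel knob, 14 mm diameter, 8 to 34 mm above the underside. Origin: on the knob's axis, on the underside; z up, x along the prongs. Starts flat, any yaw, near the middle of one of three bins (140 x 150 mm, floor 5 mm and walls 22 mm above the table).
- tee_clamp: Loose T-shaped aluminium clamp, 72 x 50 mm, 8 mm thick, 70 g: 50 mm crossbar, 18 mm wide stem to x = 44 mm. Upright steel knob, 14 mm diameter, 8 to 34 mm above the underside. Origin: on the knob's axis, on the underside; z up, x along the stem. Starts flat, any yaw, near the middle of one of three bins (140 x 150 mm, floor 5 mm and walls 22 mm above the table).
- fork_board: Fixed black board, 110 x 220 x 8 mm: white 94 mm square at one end, sample fork-shaped clamp screwed on at the other, its knob 110 mm along -y from the origin. Origin: middle of the square, at table height; z up. The board in use lies between robot and bins (y > -0.1 m); the other is put away on a grey mat right of them (y < -0.4 m).
- tee_board: Fixed black board, 110 x 220 x 8 mm: white 94 mm square at one end, sample T-shaped clamp screwed on at the other, its knob 110 mm along -y from the origin. Origin: middle of the square, at table height; z up. The board in use lies between robot and bins (y > -0.1 m); the other is put away on a grey mat right of them (y < -0.4 m).
Not all that is in view belongs to the job. Leave any orange look-alike of the tee_board alone.

How it is judged:
On the way, in this order (a step that is already met when the one before it is completed fails the run):
1. the matching clamp is lifted out of its bin (((world y of fork_board above -0.3 m and height (world z) of fork_clamp above 0.035 m and contact force between the fingers and fork_clamp above 0.2 N) or (world y of tee_board above -0.3 m and height (world z) of tee_clamp above 0.035 m and contact force between the fingers and tee_clamp above 0.2 N))), for 0.1 s.
2. the matching clamp is lowered, still held, to within 12 mm of the board's top over the white square (((world y of fork_board above -0.3 m and horizontal distance between fork_clamp and fork_board below 0.03 m and height (world z) of fork_clamp below 0.02 m and contact force between the fingers and fork_clamp above 0.2 N) or (world y of tee_board above -0.3 m and horizontal distance between tee_clamp and tee_board below 0.03 m and height (world z) of tee_clamp below 0.02 m and contact force between the fingers and tee_clamp above 0.2 N))), for 0.02 s.
At the end, for the whole second after the job is handed in: The loose clamp of the same shape as the sample on the board in use lies at rest and flat (within about 6 degrees) on that board, its knob within 20 mm of the middle of the white square, released (((world y of fork_board above -0.3 m and horizontal distance between fork_clamp and fork_board below 0.02 m and height (world z) of fork_clamp between 0.004 and 0.012 m and angle between fork_clamp's own z axis and vertical below 0.1 rad and linear speed of fork_clamp below 0.02 m/s) or (world y of tee_board above -0.3 m and horizontal distance between tee_clamp and tee_board below 0.02 m and height (world z) of tee_clamp between 0.004 and 0.012 m and angle between tee_clamp's own z axis and vertical below 0.1 rad and linear speed of tee_clamp below 0.02 m/s))); the robot touches nothing.
It also fails if it takes over 35 s, if anything falls off the work surface, if the arm or the gripper's body presses on something with over 40 N, if the wrist force passes 120 N, or if a joint passes its speed limit or range.

ROBOT

A 7-joint arm with a two-finger parallel gripper is mounted at the origin on the work surface. World frame = base frame: x ahead of the robot, y to its left, z up, the work surface at z = 0. Lengths are in m, angles in rad, forces in N, time in s.
With the tool pointing down it reaches from about 0.4 to 0.85 m from the base axis. Payload 10.4 kg.
Tool frame: the origin (TCP) lies on the centre line of the jaws, within the pads' length; the fingertips stand 11 mm ahead of it and the grasp point (between the pads) lies 8 mm behind it (manip.finger_overhang is the distance from the TCP to the fingertips, in m); z points along the fingers, y is the line along which they close (so a half turn about z gives the same grasp; the last joint's range is limited). The gripper opens to 85 mm and grips with 20 to 120 N. Pads are 22 mm wide; open, the fingers measure 114 mm over their backs; the gripper's body (76 mm by 85 mm) begins 54 mm behind the grasp point. The pads swing forward as they close: fully open they stand 13 mm farther back than shut.
Start: joints at [-1.353, 0.332, -0.065, 1.46, 0.022, 1.35, -0.088], TCP at [0.149, 0.607, 0.242] pointing down, gripper open.
Joint ranges: [-2.6, 2.6], [-0.5, 2.12], [-1.47, 1.34], [0.16, 2.42], [-1.27, 4.41], [0.06, 2.06], [-2.6, 2.6]. Speed limits (rad/s): [2.22, 2.22, 2.79, 2.79, 3.14, 3.14, 3.14].

INTERFACE

Orientations are given as a unit quaternion [x, y, z, w].
In Python, from workcell import manip, imaging, workorder gives the robot as it stands.
- The arm moves only by the tool jog_arm, never from a script. Its argument "deltas" is a list of rows, each an object with "gripper": the opening, from 0 (shut) to 1 (fully open); "offset": the shift along the tool's x, y, z in m, a list of three; "rotation": the turn, a rotation vector about the tool's x, y, z in degrees, a list of three. In form: [{"gripper": gripper, "offset": [tx, ty, tz], "rotation": [ax, ay, az]}, ...]. A call has 1 to 20 rows; each row shifts and turns the commanded pose from where the row before left it, along the tool's axes as they then stand; what a row does not reach is not made up. A row lasts 1/10 s, in which the tool goes at most 50 mm and 8.59 degrees, less where a joint would pass 70% of its speed; a pose out of reach is approached as far as the arm can. A call with a gripper value outside its range is refused whole. The fingers move at their own pace and stop on an object; "newtons" is the grip in N (left out, the last holds). Time passes only in rows, so rows that do not move let the fingers close. It gives the time, the measured TCP pose, the force, the opening and the grip force at its end, in the units of the state.
- manip.get_obs(): the state, without advancing time (a new reading comes with each control period).
- imaging.camera(name): name is "scene" or "top" or "wrist"; returns the picture (480x640x3 uint8, blue, green, red); there is no depth.
- imaging.camera_model(name): a dict with "camera_matrix" (3x3 intrinsics, pixels), "world_to_cam" (4x4, takes a point from world to camera coordinates); the wrist camera has in their place "hand_eye" (4x4, takes a point from camera to tool coordinates, whose origin is the TCP and whose axes are the flange's). Camera axes: x right, y up, looking along -z (the intrinsics and any distortion apply to the point x, -y, -z); pixel columns grow to the right and rows downward; lengths in m; the calibration is good to about 2 mm. The wrist camera is an equidistant fisheye: a pixel r from the principal point sees the ray r / f radians off the axis. A picture is of the moment at which its call begins: read the wrist's pose just before it. camera_model takes no time and is no camera call.
- workorder.hand_in(): hands the job in; it is judged then, once.
The state is a dict: "clock": time; "joint_pos": joint angles; "joint_velocities": joint speeds; "tau": joint torques, N m; "position": TCP position; "ee_rot": TCP orientation; "ft_force": force on the tool from outside, world axes, zero at the start; "torque": the same for the moment, N m; "grip_width": opening from 0.0 (shut) to 1.0 (fully open); "grasp_force": force on a finger pad.
Only numpy, scipy, OpenCV 4.12 (cv2) and the standard library are available. Lean on these libraries where they do the work, as an engineer would, in place of code of your own. Each camera call takes 0.05 s, during which the arm holds its last target. There are 200 camera calls.

## Working session

There is one attempt and no reset: what is moved stays moved. The work goes in short steps, Python scripts to look and compute and a tool call to move; the robot and the scene stay as the last step left them, time stands still between calls to the robot, and variables do not carry over. Pictures are saved under pics/ and viewed, at most 10 in all, crops included, and the job is handed in when it is done.

Besides the shell and the picture viewer there is one more tool, called after "Emit:" as name(argument=value, ...) on one line, values as JSON. jog_arm: Moves the arm, as the interface text tells. Its arguments: {"type":"object","properties":{"deltas":{"type":"array","items":{"type":"object","properties":{"gripper":{"type":"number"},"offset":{"type":"array","items":{"type":"number"}},"rotation":{"type":"array","items":{"type":"number"}}}}},"newtons":{"type":"number"}},"required":["deltas"]}

```bash
mkdir -p pics
python3 - <<'E'
from workcell import manip, imaging
import cv2
o=manip.get_obs(); print(o['clock'],o['position'],o['ee_rot'],o['grip_width'])
for n in ("top","scene"):
    cv2.imwrite(f'pics/{n}0.png',imaging.camera(n))
    print(imaging.camera_model(n))
print(imaging.camera_model("wrist"))
E
```

```text
0.0 [0.14898389 0.60660829 0.24151455] [ 1.20108938e-01  9.92760452e-01 -7.25072820e-04 -4.89714087e-05] 1.0006393043112376
{'camera_matrix': array([[458.42085074,   0.        , 317.73432158],
       [  0.        , 458.42085074, 240.45963966],
       [  0.        ,   0.        ,   1.        ]]), 'world_to_cam': array([[-2.17409127e-02, -9.99760791e-01, -2.38613092e-03,
        -4.74339575e-02],
       [ 9.97695094e-01, -2.18493196e-02,  6.42425613e-02,
        -4.28077956e-01],
       [-6.42793292e-02, -9.83939194e-04,  9.97931460e-01,
        -1.19581152e+00],
       [ 0.00000000e+00,  0.00000000e+00,  0.00000000e+00,
         1.00000000e+00]])}
{'camera_matrix': array([[533.14207526,   0.        , 319.58177305],
       [  0.        , 533.14207526, 240.01684874],
       [  0.        ,   0.        ,   1.        ]]), 'world_to_cam': array([[ 0.12967548,  0.99144453, -0.01490015, -0.02011673],
       [-0.60592735,  0.0911289 ,  0.79028322,  0.23023813],
       [ 0.78487981, -0.09345195,  0.61256054, -1.65099666],
       [ 0.        ,  0.        ,  0.        ,  1.        ]])}
{'camera_matrix': array([[371.64829954,   0.        , 318.23414441],
       [  0.        , 371.64829954, 243.34520604],
       [  0.        ,   0.        ,   1.        ]]), 'hand_eye': array([[ 1.77592170e-03,  9.56922701e-01,  2.90337372e-01,
         7.39796940e-02],
       [ 9.99998156e-01, -1.91177098e-03,  1.84263661e-04,
         4.31221891e-05],
       [ 7.31384642e-04,  2.90336509e-01, -9.56924332e-01,
        -1.32436337e-01],
       [ 0.00000000e+00,  0.00000000e+00,  0.00000000e+00,
         1.00000000e+00]])}
```

View pics/top0.png

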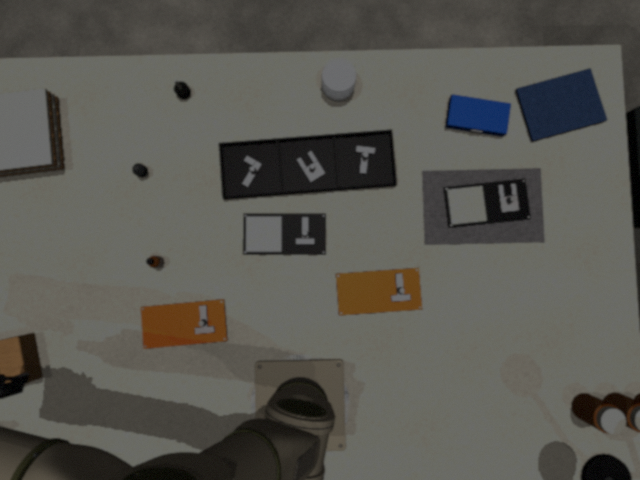

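View pics/scene0.png

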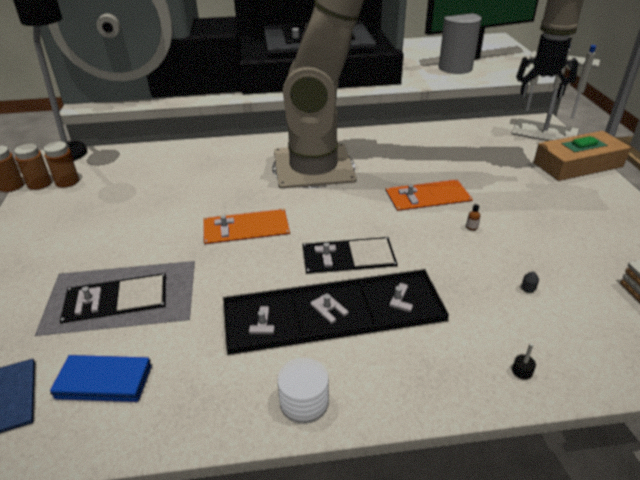

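The board in use is the black one at top (285,234), and its sample is T-shaped. The left bin (250,170) and right bin (366,158) both hold T-like parts, so I'll enlarge those.

Run:
```python
import cv2,numpy as np
t=cv2.imread('pics/top0.png');s=cv2.imread('pics/scene0.png')
a=cv2.resize(t[125:260,215:400],(800,584),interpolation=cv2.INTER_CUBIC)
b=cv2.resize(s[235:355,215:455],(800,400),interpolation=cv2.INTER_CUBIC)
cv2.imwrite('pics/c1.png',cv2.convertScaleAbs(a,alpha=1.6));cv2.imwrite('pics/c2.png',cv2.convertScaleAbs(b,alpha=1.3))
```

```text
(no output)
```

View pics/c1.png

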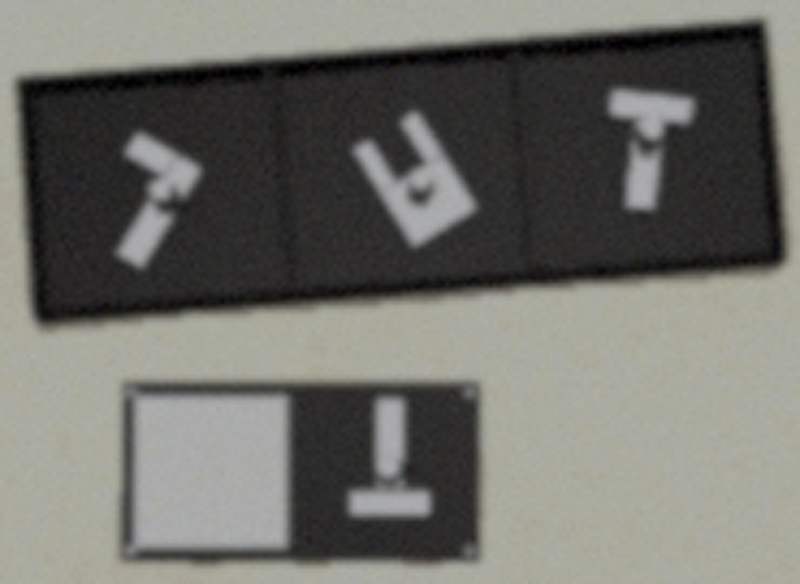

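View pics/c2.png

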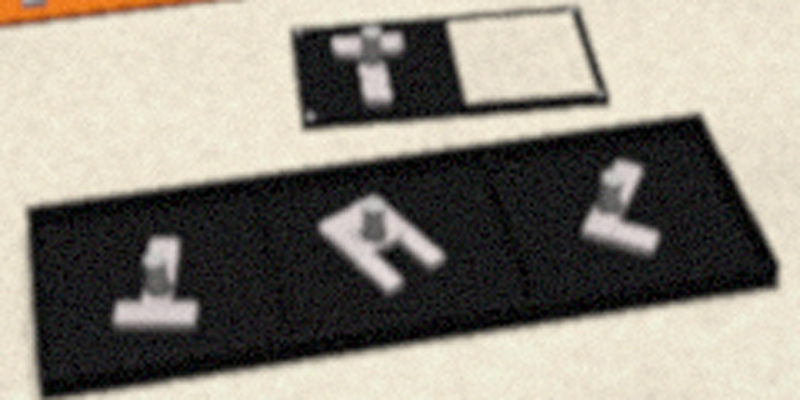

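The right bin at about (366,157) holds the true T, with its knob top near (365.5,154.4). The left bin's part is an L look-alike and the middle one is the fork. The white square is centred near (264,234).

```bash
cat > h.py <<'E'
import numpy as np, cv2
from scipy.spatial.transform import Rotation as R
from workcell import manip, imaging
def ray(name,px,z,o=None):
    m=imaging.camera_model(name); K=m['camera_matrix']
    p=np.array([(px[0]-K[0,2])/K[0,0],(px[1]-K[1,2])/K[1,1]])
    if name=='wrist':
        r=np.hypot(*p); d=np.r_[p[0],-p[1],0]/max(r,1e-9)*np.sin(r); d[2]=-np.cos(r)
        T=np.eye(4);T[:3,:3]=R.from_quat(o['ee_rot']).as_matrix();T[:3,3]=o['position']
        C=T@m['hand_eye']
    else:
        d=np.array([p[0],-p[1],-1]); C=np.linalg.inv(m['world_to_cam'])
    d=C[:3,:3]@d; c=C[:3,3]
    return c+d*(z-c[2])/d[2]
def delta(target):   # tool-frame shift from the measured pose
    o=manip.get_obs(); return R.from_quat(o['ee_rot']).inv().apply(np.array(target)-o['position'])
E
python3 - <<'E'
from h import *
t=cv2.imread('pics/top0.png'); g=cv2.cvtColor(t,cv2.COLOR_BGR2GRAY)
def blob(x0,y0,x1,y1,z,n):
    m=(g[y0:y1,x0:x1]>85).astype(np.uint8)
    k,l,s,c=cv2.connectedComponentsWithStats(m)
    i=1+np.argmax(s[1:,4]); q=c[i]+[x0,y0]
    print(n,s[i],q,ray('top',q,z)); return (l==i)
blob(340,138,390,184,.013,'tee'); blob(248,219,280,250,.008,'square')
print('knob top',ray('top',(365.5,154.4),.039))
for n,p in dict(barL=(356.5,149),barR=(375,150.5),stemend=(363,173)).items(): print(n,ray('top',p,.013))
print(manip.finger_overhang, delta([.62,-.15,.25]))
E
```

```text
tee [ 17   8  18  11 109] [365.09174312 150.08256881] [ 0.66625951 -0.18859403  0.013     ]
square [  0   0  32  31 992] [263.5 234. ] [0.44763624 0.08677811 0.008     ]
knob top [ 0.64795929 -0.18652324  0.039     ]
barL [ 0.66971006 -0.16571624  0.013     ]
barR [ 0.6645351  -0.21503315  0.013     ]
stemend [ 0.60442902 -0.18126451  0.013     ]
0.011 [-0.63785763 -0.6224942  -0.0075728 ]
```

Emit:
jog_arm(deltas=[{"offset": [-0.0337, -0.0326, 0], "gripper": 0.6}, {"offset": [-0.0337, -0.0326, 0]}, {"offset": [-0.0337, -0.0326, 0]}, {"offset": [-0.0337, -0.0326, 0]}, {"offset": [-0.0337, -0.0326, 0]}, {"offset": [-0.0337, -0.0326, 0]}, {"offset": [-0.0337, -0.0326, 0]}, {"offset": [-0.0337, -0.0326, 0]}, {"offset": [-0.0337, -0.0326, 0]}, {"offset": [-0.0337, -0.0326, 0]}, {"offset": [-0.0337, -0.0326, 0]}, {"offset": [-0.0337, -0.0326, 0]}, {"offset": [-0.0337, -0.0326, 0]}, {"offset": [-0.0337, -0.0326, 0]}, {"offset": [-0.0337, -0.0326, 0]}, {"offset": [-0.0337, -0.0326, 0]}, {"offset": [-0.0337, -0.0326, 0]}, {"offset": [-0.0337, -0.0326, 0]}, {"offset": [-0.0337, -0.0326, 0]}, {"offset": [-0.0337, -0.0326, 0]}], newtons=40)

```text
schema error: expected keys gripper, offset, rotation
```

Emit:
jog_arm(deltas=[{"rotation": [0, 0, 8]}, {"rotation": [0, 0, 8]}, {"rotation": [0, 0, 8]}, {"rotation": [0, 0, 8]}, {"rotation": [0, 0, 8]}, {"rotation": [0, 0, 8]}, {"rotation": [0, 0, 8]}, {"rotation": [0, 0, 8]}, {"rotation": [0, 0, 8]}, {"rotation": [0, 0, 8]}, {"rotation": [0, 0, 4], "offset": [0, 0, 0.02]}, {"offset": [0, 0, 0.02]}, {"offset": [0, 0, 0]}, {"offset": [0, 0, 0]}])

```text
schema error: expected keys gripper, offset, rotation
```

Emit:
jog_arm(deltas=[{"gripper": 0.6, "offset": [-0.0337, -0.0326, 0], "rotation": [0, 0, 0]}, {"gripper": 0.6, "offset": [-0.0337, -0.0326, 0], "rotation": [0, 0, 0]}, {"gripper": 0.6, "offset": [-0.0337, -0.0326, 0], "rotation": [0, 0, 0]}, {"gripper": 0.6, "offset": [-0.0337, -0.0326, 0], "rotation": [0, 0, 0]}, {"gripper": 0.6, "offset": [-0.0337, -0.0326, 0], "rotation": [0, 0, 0]}, {"gripper": 0.6, "offset": [-0.0337, -0.0326, 0], "rotation": [0, 0, 0]}, {"gripper": 0.6, "offset": [-0.0337, -0.0326, 0], "rotation": [0, 0, 0]}, {"gripper": 0.6, "offset": [-0.0337, -0.0326, 0], "rotation": [0, 0, 0]}, {"gripper": 0.6, "offset": [-0.0337, -0.0326, 0], "rotation": [0, 0, 0]}, {"gripper": 0.6, "offset": [-0.0337, -0.0326, 0], "rotation": [0, 0, 0]}, {"gripper": 0.6, "offset": [-0.0337, -0.0326, 0], "rotation": [0, 0, 0]}, {"gripper": 0.6, "offset": [-0.0337, -0.0326, 0], "rotation": [0, 0, 0]}, {"gripper": 0.6, "offset": [-0.0337, -0.0326, 0], "rotation": [0, 0, 0]}, {"gripper": 0.6, "offset": [-0.0337, -0.0326, 0], "rotation": [0, 0, 0]}, {"gripper": 0.6, "offset": [-0.0337, -0.0326, 0], "rotation": [0, 0, 0]}, {"gripper": 0.6, "offset": [-0.0337, -0.0326, 0], "rotation": [0, 0, 0]}, {"gripper": 0.6, "offset": [-0.0337, -0.0326, 0], "rotation": [0, 0, 0]}, {"gripper": 0.6, "offset": [-0.0337, -0.0326, 0], "rotation": [0, 0, 0]}, {"gripper": 0.6, "offset": [-0.0337, -0.0326, 0], "rotation": [0, 0, 0]}, {"gripper": 0.6, "offset": [-0.0337, -0.0326, 0], "rotation": [0, 0, 0]}], newtons=40)

```text
clock: 2.1
position: [0.6489, -0.1882, 0.2416]
ee_rot: [0.12, 0.993, 0.0, -0.0]
ft_force: [0.4, 0.4, 0.2]
grip_width: 0.6
grasp_force: 0.0
```

Emit:
jog_arm(deltas=[{"gripper": 0.6, "offset": [0, 0, 0], "rotation": [0, 0, 8]}, {"gripper": 0.6, "offset": [0, 0, 0], "rotation": [0, 0, 8]}, {"gripper": 0.6, "offset": [0, 0, 0], "rotation": [0, 0, 8]}, {"gripper": 0.6, "offset": [0, 0, 0], "rotation": [0, 0, 8]}, {"gripper": 0.6, "offset": [0, 0, 0], "rotation": [0, 0, 8]}, {"gripper": 0.6, "offset": [0, 0, 0], "rotation": [0, 0, 8]}, {"gripper": 0.6, "offset": [0, 0, 0], "rotation": [0, 0, 8]}, {"gripper": 0.6, "offset": [0, 0, 0], "rotation": [0, 0, 8]}, {"gripper": 0.6, "offset": [0, 0, 0], "rotation": [0, 0, 8]}, {"gripper": 0.6, "offset": [0, 0, 0], "rotation": [0, 0, 8]}, {"gripper": 0.6, "offset": [0, 0, 0.02], "rotation": [0, 0, 4]}, {"gripper": 0.6, "offset": [0, 0, 0.02], "rotation": [0, 0, 0]}, {"gripper": 0.6, "offset": [0, 0, 0], "rotation": [0, 0, 0]}, {"gripper": 0.6, "offset": [0, 0, 0], "rotation": [0, 0, 0]}])

```text
clock: 3.5
position: [0.648, -0.1868, 0.2024]
ee_rot: [0.753, 0.658, -0.0, -0.0]
ft_force: [0.3, 0.3, -0.4]
grip_width: 0.602
grasp_force: 0.0
```

Run:
```python
from h import *
o=manip.get_obs(); im=imaging.camera('wrist')
cv2.imwrite('pics/w1.png',im); np.save('w1.npy',np.r_[o['position'],o['ee_rot']])
print(o['clock'],o['position'],R.from_quat(o['ee_rot']).as_matrix().round(3),o['joint_pos'],o['grip_width'])
```

```text
3.5 [ 0.64798773 -0.18681367  0.20237097] [[ 0.135  0.991 -0.001]
 [ 0.991 -0.135  0.   ]
 [ 0.    -0.001 -1.   ]] [-0.40615498  0.62066193  0.94551009  1.40737174 -0.50222747  1.36656495
  0.41442955] 0.6021089584473908
```

View pics/w1.png

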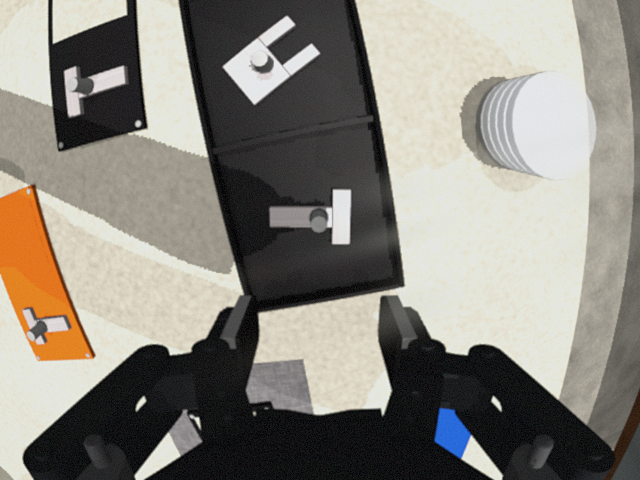

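The wrist view shows the T directly ahead, with its knob at about (319,218) and its stem along the jaw axis. The bar spans rows 189–244 and is centred on the stem, so this is the true T.

Run:
```python
from h import *
w=np.load('w1.npy'); o=dict(position=w[:3],ee_rot=w[3:])
im=cv2.imread('pics/w1.png')
cv2.imwrite('pics/w1c.png',cv2.resize(im[180:255,260:360],(800,600),interpolation=cv2.INTER_CUBIC))
k=ray('wrist',(319,218),.039,o); print('knob',k)
for n,p in dict(stem=(270,216),barT=(342,190),barB=(341,244)).items(): print(n,ray('wrist',p,.013,o))
print(delta([k[0],k[1],.028]))
```

```text
knob [ 0.64938748 -0.181248    0.039     ]
stem [ 0.6055874  -0.17942506  0.013     ]
barT [ 0.67190634 -0.16489551  0.013     ]
barB [ 0.665184  -0.2137868  0.013    ]
[0.00595108 0.00017677 0.17510194]
```

View pics/w1c.png

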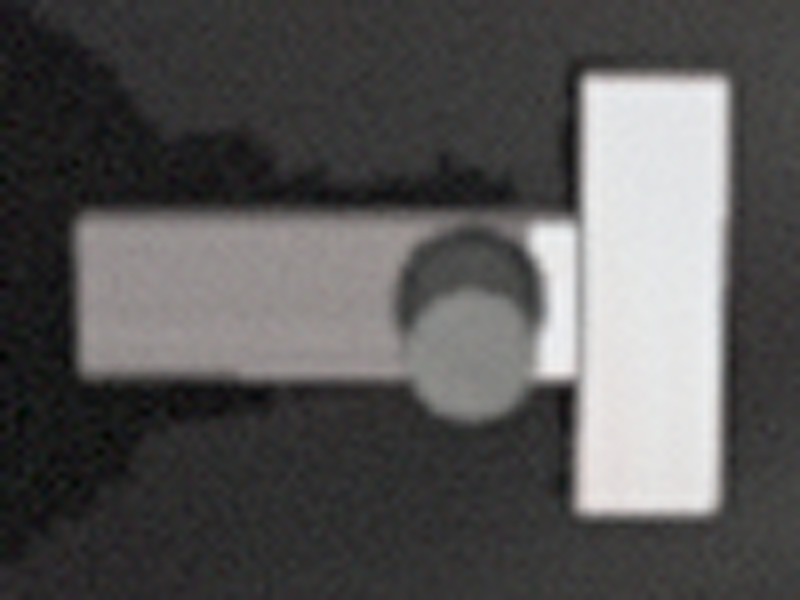

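The crop shows the knob's top disc at crop (468,355), which is pixel (318.5,224.4). That puts the knob at about (0.649,−0.187), essentially straight below the tool. I'll descend with the jaws part closed.

Emit:
jog_arm(deltas=[{"gripper": 0.4, "offset": [0, 0.001, 0.03], "rotation": [0, 0, 0]}, {"gripper": 0.4, "offset": [0, 0, 0.03], "rotation": [0, 0, 0]}, {"gripper": 0.4, "offset": [0, 0, 0.03], "rotation": [0, 0, 0]}, {"gripper": 0.4, "offset": [0, 0, 0.03], "rotation": [0, 0, 0]}, {"gripper": 0.4, "offset": [0, 0, 0.02], "rotation": [0, 0, 0]}, {"gripper": 0.4, "offset": [0, 0, 0.015], "rotation": [0, 0, 0]}, {"gripper": 0.4, "offset": [0, 0, 0.013], "rotation": [0, 0, 0]}, {"gripper": 0.4, "offset": [0, 0, 0], "rotation": [0, 0, 0]}])

```text
clock: 4.35
position: [0.6487, -0.1868, 0.0333]
ee_rot: [0.754, 0.657, -0.0, -0.001]
ft_force: [-0.6, -0.2, 0.2]
grip_width: 0.398
grasp_force: 0.0
```

Emit:
jog_arm(deltas=[{"gripper": 0, "offset": [0, 0, 0], "rotation": [0, 0, 0]}, {"gripper": 0, "offset": [0, 0, 0], "rotation": [0, 0, 0]}, {"gripper": 0, "offset": [0, 0, 0], "rotation": [0, 0, 0]}, {"gripper": 0, "offset": [0, 0, 0], "rotation": [0, 0, 0]}, {"gripper": 0, "offset": [0, 0, 0], "rotation": [0, 0, 0]}, {"gripper": 0, "offset": [0, 0, 0], "rotation": [0, 0, 0]}], newtons=40)

```text
clock: 4.95
position: [0.6498, -0.1874, 0.0355]
ee_rot: [0.754, 0.657, 0.001, 0.001]
ft_force: [-1.2, 0.5, 7.0]
grip_width: 0.142
grasp_force: 39.5
```

Run:
```python
from h import *
im=imaging.camera('wrist'); cv2.imwrite('pics/w2.png',im)
```

```text
(no output)
```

View pics/w2.png

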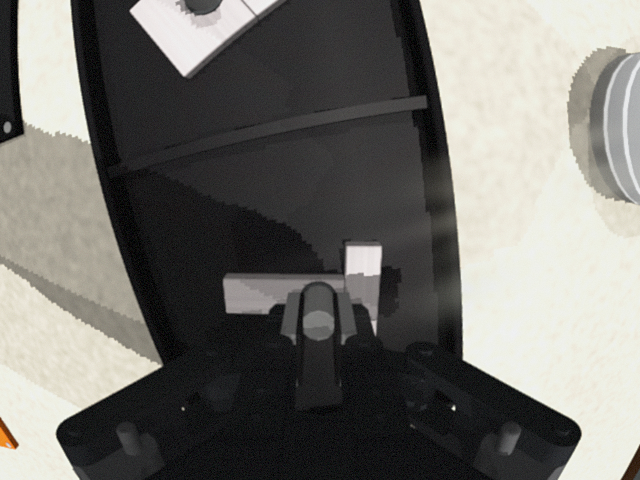

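The knob is gripped at 39 N. Lifting and carrying it over to the board.

Emit:
jog_arm(deltas=[{"gripper": 0, "offset": [0, 0, -0.01], "rotation": [0, 0, 0]}, {"gripper": 0, "offset": [0, 0, -0.02], "rotation": [0, 0, 0]}, {"gripper": 0, "offset": [0, 0, -0.025], "rotation": [0, 0, 0]}, {"gripper": 0, "offset": [0, 0, -0.025], "rotation": [0, 0, 0]}, {"gripper": 0, "offset": [0, 0, -0.01], "rotation": [0, 0, 0]}, {"gripper": 0, "offset": [0, 0, 0], "rotation": [0, 0, 0]}, {"gripper": 0, "offset": [0, 0, 0], "rotation": [0, 0, 0]}])

```text
clock: 5.7
position: [0.6487, -0.1867, 0.1233]
ee_rot: [0.753, 0.657, -0.0, -0.001]
ft_force: [0.7, -0.5, -0.9]
grip_width: 0.14
grasp_force: 39.1
```

Emit:
jog_arm(deltas=[{"gripper": 0, "offset": [0.012, -0.0119, 0], "rotation": [0, 0, 0]}, {"gripper": 0, "offset": [0.0244, -0.0238, 0], "rotation": [0, 0, 0]}, {"gripper": 0, "offset": [0.0244, -0.0238, 0], "rotation": [0, 0, 0]}, {"gripper": 0, "offset": [0.0244, -0.0238, 0], "rotation": [0, 0, 0]}, {"gripper": 0, "offset": [0.0244, -0.0238, 0], "rotation": [0, 0, 0]}, {"gripper": 0, "offset": [0.0244, -0.0238, 0], "rotation": [0, 0, 0]}, {"gripper": 0, "offset": [0.0244, -0.0238, 0], "rotation": [0, 0, 0]}, {"gripper": 0, "offset": [0.0244, -0.0238, 0], "rotation": [0, 0, 0]}, {"gripper": 0, "offset": [0.0244, -0.0238, 0], "rotation": [0, 0, 0]}, {"gripper": 0, "offset": [0.0244, -0.0238, 0], "rotation": [0, 0, 0]}, {"gripper": 0, "offset": [0.012, -0.0119, 0], "rotation": [0, 0, 0]}, {"gripper": 0, "offset": [0, 0, 0], "rotation": [0, 0, 0]}, {"gripper": 0, "offset": [0, 0, 0], "rotation": [0, 0, 0]}])

```text
clock: 7.0
position: [0.446, 0.0867, 0.1239]
ee_rot: [0.753, 0.658, -0.0, -0.0]
ft_force: [0.5, -1.2, -0.4]
grip_width: 0.142
grasp_force: 39.2
```

Run:
```python
from h import *
o=manip.get_obs(); im=imaging.camera('wrist'); cv2.imwrite('pics/w3.png',im); np.save('w3.npy',np.r_[o['position'],o['ee_rot']])
print(o['clock'],o['position'],delta([.4476,.0868,.12]),o['grasp_force'],o['grip_width'])
```

```text
7.0 [0.44600951 0.08674373 0.12389992] [0.00089258 0.00107377 0.00402563] 39.16074514389038 0.14224755204525963
```

View pics/w3.png

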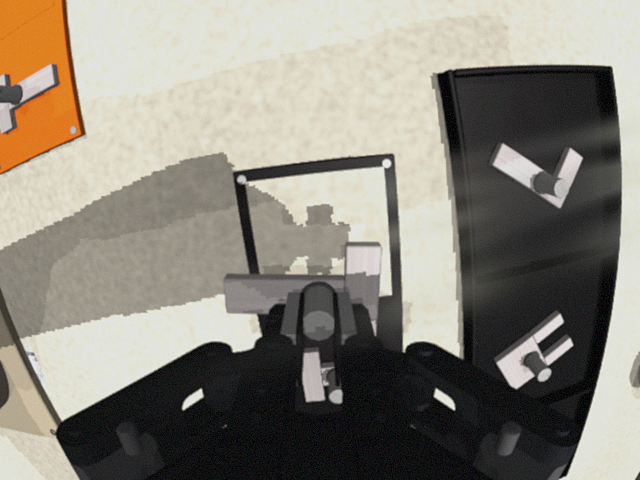

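The T is held level. The board's end edge has its corners at (234,172) and (394,154).

Run:
```python
from h import *
w=np.load('w3.npy'); o=dict(position=w[:3],ee_rot=w[3:])
a,b=[ray('wrist',p,.008,o)[:2] for p in ((234,172),(394,154))]
e=(b-a)/np.linalg.norm(b-a); n=np.array([e[1],-e[0]])
c=(a+b)/2+n*.055; print(a,b,np.linalg.norm(b-a),c)
print(delta([*((c+[.4476,.0868])/2),.0445]))
```

```text
[0.39590135 0.14299936] [0.50462902 0.14068374] 0.10875232617337453 [0.44909409 0.08685402]
[0.00104969 0.00181737 0.0795255 ]
```

Emit:
jog_arm(deltas=[{"gripper": 0, "offset": [0.001, 0.002, 0.015], "rotation": [0, 0, 0]}, {"gripper": 0, "offset": [0, 0, 0.02], "rotation": [0, 0, 0]}, {"gripper": 0, "offset": [0, 0, 0.02], "rotation": [0, 0, 0]}, {"gripper": 0, "offset": [0, 0, 0.015], "rotation": [0, 0, 0]}, {"gripper": 0, "offset": [0, 0, 0.007], "rotation": [0, 0, 0]}, {"gripper": 0, "offset": [0, 0, 0.003], "rotation": [0, 0, 0]}, {"gripper": 0, "offset": [0, 0, 0.002], "rotation": [0, 0, 0]}, {"gripper": 0, "offset": [0, 0, 0.001], "rotation": [0, 0, 0]}, {"gripper": 0, "offset": [0, 0, 0.001], "rotation": [0, 0, 0]}, {"gripper": 0, "offset": [0, 0, 0], "rotation": [0, 0, 0]}, {"gripper": 0, "offset": [0, 0, 0], "rotation": [0, 0, 0]}])

```text
clock: 8.15
position: [0.4486, 0.0875, 0.0405]
ee_rot: [0.753, 0.657, 0.0, -0.0]
ft_force: [-1.1, -0.5, -0.9]
grip_width: 0.143
grasp_force: 39.2
```

Not in contact yet, so I'll lower in 1 mm steps.

Emit:
jog_arm(deltas=[{"gripper": 0, "offset": [0, 0, 0.001], "rotation": [0, 0, 0]}, {"gripper": 0, "offset": [0, 0, 0.001], "rotation": [0, 0, 0]}, {"gripper": 0, "offset": [0, 0, 0.0005], "rotation": [0, 0, 0]}, {"gripper": 0, "offset": [0, 0, 0], "rotation": [0, 0, 0]}, {"gripper": 0, "offset": [0, 0, 0], "rotation": [0, 0, 0]}])

```text
clock: 8.65
position: [0.4485, 0.0875, 0.0383]
ee_rot: [0.754, 0.657, 0.0, -0.001]
ft_force: [-5.1, -0.9, 15.3]
grip_width: 0.136
grasp_force: 40.6
```

Touched down at 15 N. Easing off, opening and retreating.

Emit:
jog_arm(deltas=[{"gripper": 0, "offset": [0, 0, -0.0005], "rotation": [0, 0, 0]}, {"gripper": 0.4, "offset": [0, 0, 0], "rotation": [0, 0, 0]}, {"gripper": 0.4, "offset": [0, 0, 0], "rotation": [0, 0, 0]}, {"gripper": 0.4, "offset": [0, 0, 0], "rotation": [0, 0, 0]}, {"gripper": 0.4, "offset": [0, 0, 0], "rotation": [0, 0, 0]}, {"gripper": 0.4, "offset": [0, 0, -0.01], "rotation": [0, 0, 0]}, {"gripper": 0.4, "offset": [0, 0, -0.03], "rotation": [0, 0, 0]}, {"gripper": 0.4, "offset": [0, 0, -0.04], "rotation": [0, 0, 0]}, {"gripper": 0.4, "offset": [0, 0, -0.04], "rotation": [0, 0, 0]}, {"gripper": 0.4, "offset": [0, 0, -0.04], "rotation": [0, 0, 0]}, {"gripper": 0.4, "offset": [0, 0, 0], "rotation": [0, 0, 0]}, {"gripper": 0.4, "offset": [0, 0, 0], "rotation": [0, 0, 0]}])

```text
clock: 9.85
position: [0.4487, 0.088, 0.1979]
ee_rot: [0.753, 0.658, 0.002, -0.002]
ft_force: [-0.5, 0.3, -0.5]
grip_width: 0.403
grasp_force: 0.0
```

Run:
```python
from h import *
im=imaging.camera('wrist'); cv2.imwrite('pics/w4.png',im)
o=manip.get_obs(); print(o['clock'],o['position'],o['ft_force'])
```

```text
9.9 [0.4480748  0.08760466 0.19695243] [ 0.48112774 -0.42085329  0.14123194]
```

View pics/w4.png

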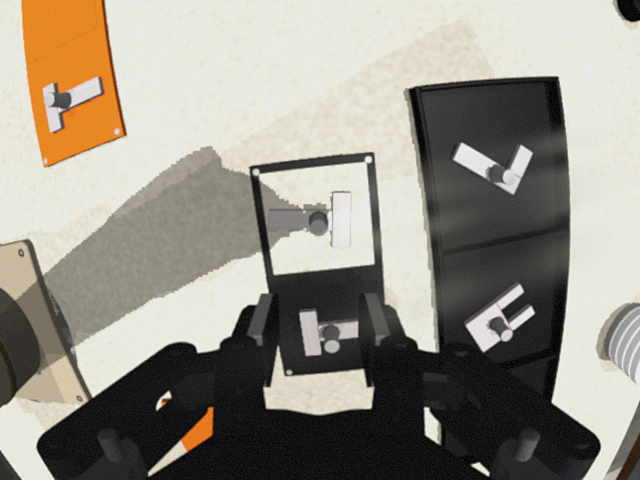

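The T lies flat on the white square, its knob at (318,220), close to the square's middle, and the gripper is clear. Handing in.

```bash
python3 -c "
from workcell import workorder; print(workorder.hand_in())"
```

```text
the job is handed in; nothing more can be done
None
```

The loose T clamp from the right bin lies flat and released on the tee board in use, with its knob a few millimetres at most from the middle of the white square; I handed the job in at about 10 s, and no verdict came back.

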